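# Check the dry-block heater against the dial thermometer

## Robot

A 6-joint arm with a two-finger parallel gripper is mounted at the origin on the work surface. World frame = base frame: x ahead of the robot, y to its left, z up, the work surface at z = 0. Lengths are in mm, angles in rad, forces in N, time in s.
With the tool pointing down it reaches from about 400 to 925 mm from the base axis. Payload 12.5 kg.
Tool frame: the origin (TCP) lies on the centre line of the jaws, within the pads' length; the fingertips stand 25 mm ahead of it and the grasp point (between the pads) lies 6 mm ahead of it (env.tip_extent is the distance from the TCP to the fingertips, in mm); x points along the fingers, z is the direction in which the jaws open and shut, and the axes are right-handed (so a half turn about x gives the same grasp; the last joint's range is limited). The gripper opens to 95 mm and grips with 3 to 60 N. Pads are 20 mm wide; open, the fingers measure 119 mm over their backs; the gripper's body (75 mm by 180 mm) begins 59 mm behind the grasp point.
Start: joints at [1.218, 0.491, 1.559, -0, 1.092, -0.106], TCP at [152.67, 606.082, 239.661] pointing down, gripper open.
Joint ranges: [-3.1, 3.1], [-0.84, 2.19], [0.05, 2.79], [-1.13, 4.28], [0.06, 2.93], [-2.69, 2.69]. Speed limits (rad/s): [2.22, 2.22, 2.79, 3.14, 3.14, 3.14].

## Interface

Orientations are given as [roll, pitch, yaw] about the fixed x, y, z axes, in that order (R = Rz(yaw) Ry(pitch) Rx(roll)).
In Python, from cell import env gives the robot as it stands.
- The arm moves only by the tool step_arm, never from a script. Its argument "rows" is a list of rows, each a list of 6 numbers: the shift along the tool's x, y, z in mm, then the turn, a rotation vector about the tool's x, y, z in rad. In form: [[x, y, z, wx, wy, wz], ...]. A call has 1 to 8 rows; each row shifts and turns the pose as measured when the row begins, along the tool's axes as they then stand; what a row does not reach is not made up. A row lasts 1/8 s, in which the tool goes at most 62.5 mm and 10.7 degrees, less where a joint would pass 70% of its speed; a pose out of reach is approached as far as the arm can. A call is refused whole if a number of a shift passes 62.5 or a number of a turn 0.188, either way. A call with a gripper value outside its range is refused whole. "grip" is the finger opening in mm, from 0 to 95.1, set as the call begins (left out, the last holds). The fingers move at their own pace and stop on an object; the grip force is fixed at half the most. Time passes only in rows, so rows that do not move let the fingers close. It gives the time, the measured TCP pose, the force and the opening at its end, in the units of the state.
- env.state(): the state, without advancing time (a new reading comes with each control period).
- env.read_camera(name): name is "side" or "top" or "wrist"; returns the picture (400x640x3 uint8, red, green, blue); there is no depth.
- env.get_calibration(name): a dict with "fx", "fy", "cx", "cy" (pixels), "pose" (4x4, takes a point from camera to world coordinates); the wrist camera has in their place "hand_eye" (4x4, takes a point from camera to tool coordinates, whose origin is the TCP and whose axes are the tool frame's). Camera axes: x right, y down, z forward; pixel columns grow to the right and rows downward; lengths in mm; the calibration is good to about 2 mm. A picture is of the moment at which its call begins: read the wrist's pose just before it. get_calibration takes no time and is no camera call.
- env.job_done(): hands the job in, once; it reports no verdict.
The state is a dict: "t": time; "joints": joint angles; "qvel": joint speeds; "tau": joint torques, N m; "eef_pos": TCP position; "tcp_rot": TCP orientation; "ft_force": force on the tool from outside, world axes, zero at the start; "moment": the same for the moment, N m; "opening": opening from 0.0 (shut) to 1.0 (fully open).
Only numpy, scipy, OpenCV 4.12 (cv2) and the standard library are available. Lean on these libraries where they do the work, as an engineer would, in place of code of your own. Each camera call takes 0.05 s, during which the arm holds its last target.

## Task

Take the dial thermometer out of the rack and lower its stem into the thermometer well, the small hole in the middle of the heater's aluminium block, until it stands on the bottom; let go of it and do not drop it in. Then turn the heater's sprung selector knob clockwise from off to its third click, without running on past it, and finish while still holding the knob there, because it springs back to off if let go. Leave the tubes and the other things on the bench as they are.

Things in the scene. Friction and masses are not known exactly. Their poses are not given: they have to be found in the camera images.
- thermo_head (a point): dial thermometer (steel, 124 mm long, about 90 g): flat round head 40 mm across, 14 mm thick, white dial on top; neck 15 mm across, 20 mm long; stem 8 mm thick, 90 mm long, rounded tip. This point: centre of the head, 117 mm above the tip; z up along the stem. It hangs upright in one of the rack's holes, neck resting on the top plate, head centre 127 mm above the bench. Grasp the head by its rim.
- thermo_tip (a point): the very tip of the thermometer's stem, on the stem's axis; z axis up along the stem
- rack: fixed aluminium rack left or right of the heater, 208 mm long (its x) and 46 mm wide (y), origin on the bench under its centre; upper face of its 8 mm top plate 100 mm above the bench; four 10 mm holes in a row along x at -72, -24, 24 and 72 mm. The thermometer and two slim tubes with caps 16 mm across hang in three of them; which hangs where varies.
- heater: fixed dry-block heater, 200 mm deep (x, front towards -x), 300 mm wide (y), origin on the bench under its centre. On its +y half an aluminium block, top 105 mm above the bench, with 14 mm tube holes at its corners and the 10 mm thermometer well in its middle. On its -y half the flat control deck, 90 mm above the bench, with the selector knob near the front (25 mm to -x, 75 mm to -y of the origin).
- well_mouth (a point): centre of the mouth of the thermometer well, 10 mm across, level with the block's top, 105 mm above the bench; z up. Round it stands a countersunk steel guide ring 22 mm across and 5 mm high that opens upwards to 18 mm and leads the tip in. It lies 75 mm from the heater's origin towards its +y.
- well_bottom (a point): centre of the floor of the well, 55 mm below its mouth. With the stem standing on it, 35 mm of stem shows above the block and the head's centre is 62 mm above the block's top.
- knob_grip (a point): selector knob, black, vertical axis: bar grip 42 mm long, 14 mm wide, its top 38 mm above the knob's underside, on a round skirt 44 mm across, 8 mm thick. This point: on the axis at the height to grip, 122 mm above the bench, 7 mm below the bar's top; x runs along the bar towards its white pointer line, z up. At off the pointer stands 60 degrees anticlockwise, from above, of the heater's x axis.
- selector (a joint): knob angle in rad: 0 at off (end stop), growing clockwise seen from above. Six ticks on the deck mark off and five clicks, 24 degrees (0.419 rad) apart: the third click is at 1.257, the last at 2.094. The torque needed jumps up by about 0.1 N m at each click and falls off to the next (0.03 to 0.16 N m in all up to the third). A return spring outdoes the clicks: let go, the knob runs back to off.
- rack_tube1_cap (a point): centre of the cap, 16 mm across and 12 mm high, of a slim tube hanging in the rack, to be left alone
- rack_tube2_cap (a point): the same for the second slim tube in the rack
- block_tube1_cap (a point): centre of the cap, 14 mm across, of a tube standing in a corner hole of the heater's block, its top 21 mm above the block, to be left alone
- block_tube2_cap (a point): the same for the second tube in the block
- pot: screw-capped specimen pot, 64 mm across and 70 mm high, on the bench beyond the heater and the rack; origin under its centre; leave alone
- dishes: stack of three closed culture dishes, 90 mm across and 42 mm high, on the bench beyond the heater and the rack; origin under its centre; leave alone
- spatula_grip (a point): middle of a slim steel weighing spatula, 155 mm long, lying flat on the bench beyond the heater and the rack; leave alone
Things that resemble listed ones, but are neither listed nor needed, are in the scene too. There is more than one size of the part that bears thermo_head; the job needs the smaller.

How it is judged (in metres and radians):
On the way, in this order (a step that is already met when the one before it is completed fails the run):
1. the thermometer stands on the bottom of the well and is let go (z of thermo_tip in the frame of well_bottom below 0.005 m and horizontal distance between thermo_tip and well_bottom below 0.004 m and angle between thermo_tip's own z axis and vertical below 0.08 rad and contact force between the fingers and thermometer below 0.1 N), for 0.3 s.
2. the selector is at its third click, in the fingers (value of joint selector between 1.117 and 1.397 rad and contact force between the fingers and selector above 2 N), for 0.5 s.
At the end, for the whole second after the job is handed in: The fingers hold the selector knob (more than 2 N on it) within 8 degrees (0.14 rad) of its third click, while the thermometer stands in the well untouched: its tip within 5 mm of the bottom and 4 mm of the well's axis, tilted less than 0.08 rad (all of step 1 and all of step 2 and contact force between the arm and thermometer below 0.1 N); the arm keeps its last pose, push and grip.
It fails at once if the selector is run past the third click (more than 0.25 rad beyond it) (value of joint selector above 1.507 rad).
It fails at once if the thermometer is dropped into the well (faster than 0.5 m/s with its tip inside) (z of thermo_tip in the frame of well_mouth below -0.002 m and horizontal distance between thermo_tip and well_mouth below 0.006 m and linear speed of thermometer above 0.5 m/s).
It fails at once if a tube, the pot, the dishes or the spatula is disturbed (tubes moved more than 15 mm, the others more than 30 mm) (distance of any of rack_tube1_cap, rack_tube2_cap, block_tube1_cap, block_tube2_cap from where it was at the start of the episode above 0.015 m or distance of any of pot, dishes, spatula_grip from where it was at the start of the episode above 0.03 m).
It also fails if it takes over 67 s, if anything falls off the work surface, if the arm or the gripper's body presses on something with over 40 N, if the wrist force passes 120 N, or if a joint passes its speed limit or range.

## Working session

There is one attempt and no reset: what is moved stays moved. The work goes in short steps, Python scripts to look and compute and a tool call to move; the robot and the scene stay as the last step left them, time stands still between calls to the robot, and variables do not carry over. Pictures are saved under pics/ and viewed, and the job is handed in when it is done.

Besides the shell and the picture viewer there is one more tool, called after "Call:" as a command line: name --pt "numbers of a row" for each row, then --argument value for the rest. step_arm: Moves the arm, as the interface text tells. Its arguments: {"type":"object","properties":{"rows":{"type":"array","items":{"type":"array","items":{"type":"number"}}},"grip":{"type":"number"}},"required":["rows"]}

```bash
ls; mkdir -p pics; python3 - <<'E'
from cell import env
import cv2
print(env.state())
for n in ("top","side","wrist"):
    im=env.read_camera(n); cv2.imwrite(f"pics/{n}0.png",im[:,:,::-1]); 
    c=env.get_calibration(n); print(n,{k:(v if not hasattr(v,'tolist') else v.round(4).tolist()) for k,v in c.items()})
E
```

```text
pics
{'t': 0.0, 'joints': array([ 1.21839806e+00,  4.91577858e-01,  1.55944444e+00, -2.76025477e-05,
        1.09169704e+00, -1.05621798e-01]), 'qvel': array([ 8.37116733e-05, -5.46305193e-04, -2.93465418e-04,  5.10177058e-04,
       -1.59749443e-03, -1.52426741e-03]), 'tau': array([-1.55889156e-03, -6.12635994e+01, -2.58182788e+01,  6.90967636e-02,
        4.81208134e-02, -9.59396334e-05]), 'eef_pos': array([152.59772193, 605.86520761, 239.05208919]), 'tcp_rot': array([ 3.0576953 ,  1.56966938, -1.90145741]), 'ft_force': array([0.01707427, 0.50698704, 0.65798509]), 'moment': array([-0.00759563,  0.01217039, -0.02487698]), 'opening': 1.001021151224891}
top {'fx': 448.0377019355262, 'fy': 448.0377019355262, 'cx': 320.0741160856014, 'cy': 202.45092449927338, 'pose': [[0.0046, -0.9898, 0.1426, 450.778], [-0.9999, -0.0033, 0.0097, -43.3017], [-0.0091, -0.1427, -0.9897, 1231.652], [0.0, 0.0, 0.0, 1.0]]}
side {'fx': 405.20019104509254, 'fy': 405.20019104509254, 'cx': 318.38664028071724, 'cy': 192.81530521688285, 'pose': [[-0.6785, -0.3992, 0.6167, 115.9902], [-0.7346, 0.3669, -0.5707, 454.4262], [0.0015, -0.8402, -0.5422, 538.0959], [0.0, 0.0, 0.0, 1.0]]}
wrist {'fx': 331.0999443115318, 'fy': 331.0999443115318, 'cx': 320.221054363456, 'cy': 202.24376713532257, 'hand_eye': [[0.0015, -0.2886, 0.9574, -145.0206], [-0.0012, -0.9574, -0.2886, 81.816], [1.0, -0.0007, -0.0017, -0.385], [0.0, 0.0, 0.0, 1.0]]}
```

View pics/top0.png

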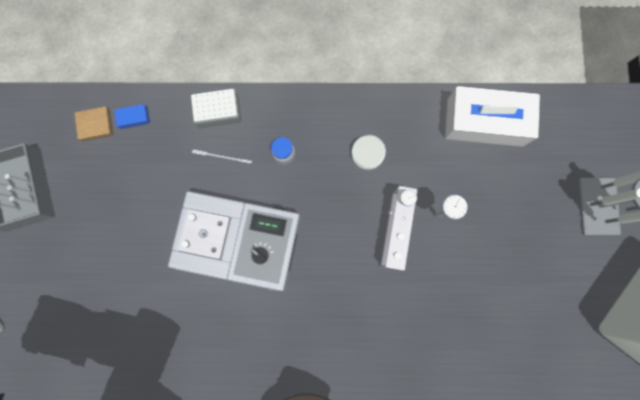

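View pics/side0.png

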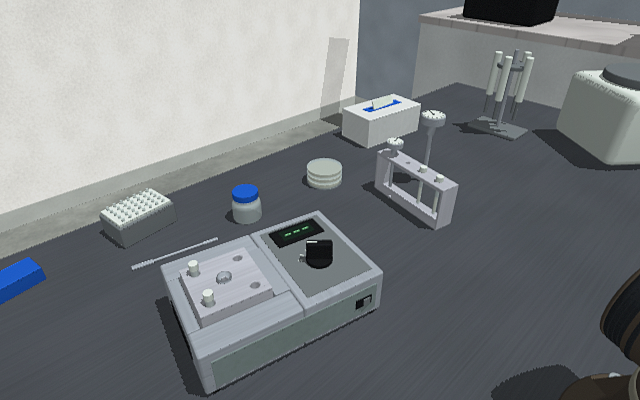

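View pics/wrist0.png

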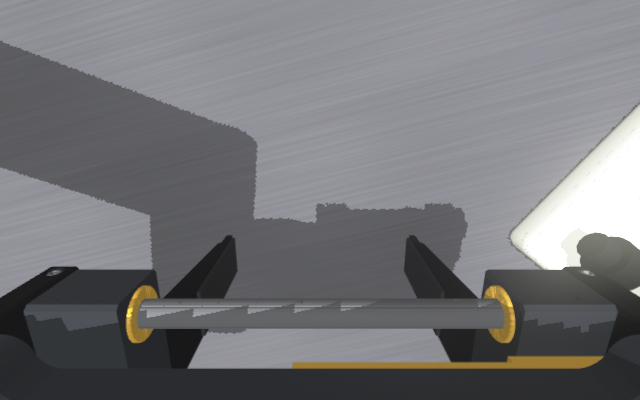

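The top view shows the heater around (235,240) with its well near (203,233) and its knob near (260,255). The rack runs from about (408,190) to (395,268), with the thermometer head at about (407,198). The larger lookalike stands at (455,207). I'll zoom in.

```bash
python3 - <<'E'
import cv2
a=cv2.imread("pics/top0.png")
cv2.imwrite("pics/tz1.png",cv2.resize(a[180:300,160:310],None,fx=5,fy=5,interpolation=cv2.INTER_CUBIC)[:600])
cv2.imwrite("pics/tz2.png",cv2.resize(a[180:280,370:480],None,fx=6,fy=6,interpolation=cv2.INTER_CUBIC))
b=cv2.imread("pics/side0.png")
cv2.imwrite("pics/sz1.png",cv2.resize(b[200:330,150:350],None,fx=4,fy=4,interpolation=cv2.INTER_CUBIC))
cv2.imwrite("pics/sz2.png",cv2.resize(b[100:240,350:480],None,fx=4,fy=4,interpolation=cv2.INTER_CUBIC))
E
```

```text
(no output)
```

View pics/tz1.png

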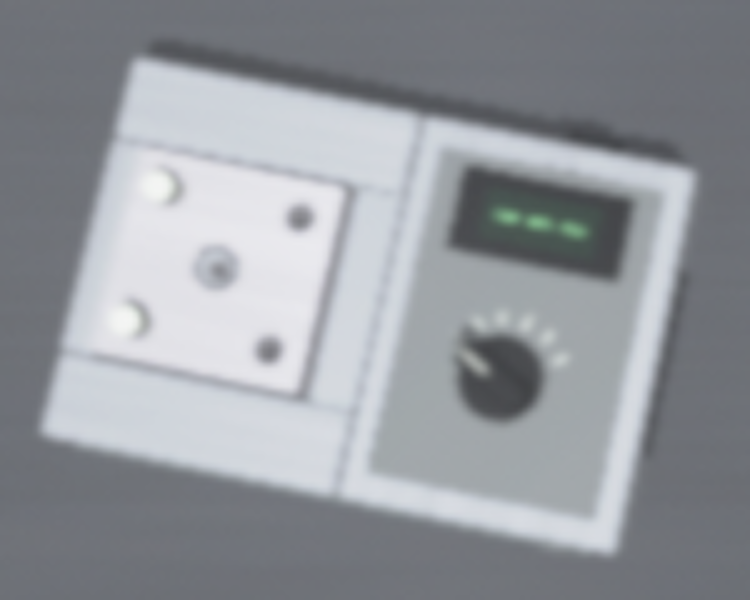

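View pics/tz2.png

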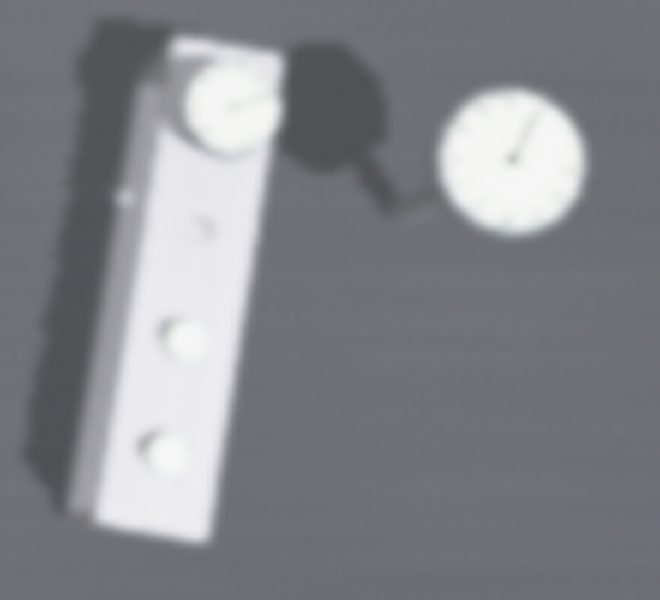

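View pics/sz1.png

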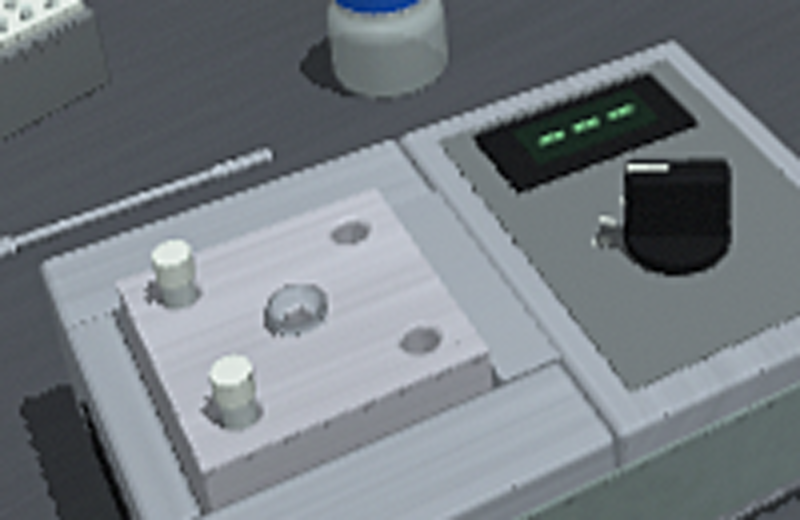

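View pics/sz2.png

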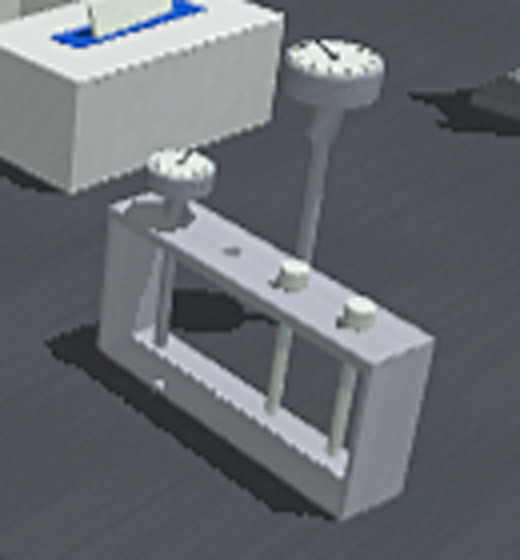

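```bash
cat > h.py <<'E'
import numpy as np
from cell import env
from scipy.spatial.transform import Rotation as R
def campose(n,st=None):
    c=env.get_calibration(n)
    if n!="wrist": return c,np.array(c["pose"])
    st=st or env.state(); T=np.eye(4); T[:3,:3]=R.from_euler("xyz",st["tcp_rot"]).as_matrix(); T[:3,3]=st["eef_pos"]
    return c,T@np.array(c["hand_eye"])
def pix(n,u,v,z,st=None):
    c,P=campose(n,st); d=P[:3,:3]@np.array([(u-c["cx"])/c["fx"],(v-c["cy"])/c["fy"],1]); o=P[:3,3]
    return o+d*(z-o[2])/d[2]
def proj(n,p,st=None):
    c,P=campose(n,st); q=P[:3,:3].T@(np.array(p)-P[:3,3]); return np.array([c["cx"]+c["fx"]*q[0]/q[2],c["cy"]+c["fy"]*q[1]/q[2]])
E
python3 - <<'E'
from h import *
np.set_printoptions(suppress=True,precision=1)
def t1(x,y,z): return pix("top",160+(x+.5)/5-.5,180+(y+.5)/5-.5,z)
def t2(x,y,z): return pix("top",370+(x+.5)/6-.5,180+(y+.5)/6-.5,z)
def s1(x,y,z): return pix("side",150+(x+.5)/4-.5,200+(y+.5)/4-.5,z)
def s2(x,y,z): return pix("side",350+(x+.5)/4-.5,100+(y+.5)/4-.5,z)
C=np.array([t1(*p,90) for p in [(133,58),(697,172),(615,553),(40,435)]]);print(C,C.mean(0))
for i in range(4): print(np.linalg.norm(C[i]-C[(i+1)%4]))
print("well top",t1(216,267,107), "side",s1(297,308,108))
print("caps",t1(159,186,126),t1(126,320,126),"holes",t1(300,216,105),t1(268,350,105), s1(352,232,105),s1(420,341,105))
print("block caps side",s1(173,248,126),s1(232,368,126))
print("knob",t1(500,377,98), "top bar s", [s1(*p,129) for p in [(626,161),(728,163)]])
print("rack corners",C:=np.array([t2(*p,100) for p in [(172,36),(285,52),(212,543),(97,520)]]),C.mean(0))
print("caps",t2(187,340,112),t2(165,453,112),t2(201,231,100),"head",t2(235,106,134))
print("s: head",s2(182,165,134),"caps",s2(295,266,112),s2(359,304,112),s2(232,251,100))
print("rack s",s2(185,198,100),s2(433,340,100),s2(345,372,100),s2(113,211,100))
E
```

```text
[[643.6 314.9  90. ]
 [585.2  21.8  90. ]
 [392.8  60.7  90. ]
 [450.  352.9  90. ]] [517.9 187.6  90. ]
298.8491888467694
196.23768208739045
297.7228792612727
197.27187862966045
well top [534.2 262.6 107. ] side [531.7 260.2 108. ]
caps [573.  287.5 126. ] [506.4 300.8 126. ] holes [560.3 221.6 105. ] [492.8 235.2 105. ] [556.2 220.5 105. ] [489.7 234.9 105. ]
block caps side [572.4 285.6 126. ] [504.5 299.8 126. ]
knob [480.  119.4  98. ] top bar s [array([493.8, 131. , 129. ]), array([465.6, 102.2, 129. ])]
rack corners [[ 658.2 -232.3  100. ]
 [ 651.4 -280.3  100. ]
 [ 444.2 -244.6  100. ]
 [ 453.4 -197.   100. ]] [ 551.8 -238.6  100. ]
caps [ 527.6 -233.9  112. ] [ 480.9 -223.9  112. ] [ 574.5 -242.9  100. ] head [ 622.7 -252.   134. ]
s: head [ 617.9 -249.9  134. ] caps [ 525.2 -233.3  112. ] [ 478.9 -223.8  112. ] [ 571.  -241.1  100. ]
rack s [ 630.4 -274.3  100. ] [ 442.6 -239.4  100. ] [ 456.  -179.9  100. ] [ 648.6 -229.5  100. ]
```

```bash
cat >> h.py <<'E'
# plan: target TCP position, jaw direction angle psi (world yaw of tool z, mod pi), tool pointing straight down
def Rt(psi):
    x=np.array([0,0,-1.]); z=np.array([np.cos(psi),np.sin(psi),0]); return np.column_stack([x,np.cross(z,x),z])
def plan(p,psi,mod=True,maxmm=60,maxr=0.17,n=None):
    st=env.state(); M=R.from_euler("xyz",st["tcp_rot"]).as_matrix(); c=np.array(st["eef_pos"])
    cand=[psi,psi+np.pi] if mod else [psi]
    w=min((R.from_matrix(M.T@Rt(a)).as_rotvec() for a in cand),key=np.linalg.norm)
    d=np.array(p)-c
    k=int(max(np.ceil(np.linalg.norm(d)/maxmm),np.ceil(np.linalg.norm(w)/maxr),1)) if n is None else n
    print("at",c.round(1),"zyaw",round(np.arctan2(M[1,2],M[0,2]),4),"xtool",M[:,0].round(4),"q",np.array(st["joints"]).round(2),"t",round(st["t"],2),"F",np.array(st["ft_force"]).round(1),"open",round(st["opening"],3))
    print("total tool shift",(M.T@d).round(2),"turn",w.round(4),"rows",k)
    # per-row shift, in tool frame turning along
    for i in range(k):
        Mi=M@R.from_rotvec(w*i/k).as_matrix(); print((Mi.T@d/k).round(1).tolist(),(w/k).round(4).tolist())
E
python3 - <<'E'
from h import *
print(pix("top",455,207,134),pix("top",455,207,190),pix("side",433,116,190))
plan([510,190,330],-0.19)
plan([510,190,330],-0.19+1.57)
E
```

```text
[ 598.73309583 -365.21670862  134.        ] [ 591.18472199 -348.79325118  190.        ] [ 571.4397488  -317.36735893  190.        ]
at [152.6 605.9 239.2] zyaw 1.324 xtool [-3.e-04 -7.e-04 -1.e+00] q [ 1.22  0.49  1.56  0.    1.09 -0.11] t 0.15 F [ 0.   0.1 -0.1] open 0.998
total tool shift [ -90.58 -448.17 -316.08] turn [ 1.514e+00 -7.000e-04  5.000e-04] rows 10
[-9.1, -44.8, -31.6] [0.1514, -0.0001, 0.0]
[-9.1, -49.1, -24.5] [0.1514, -0.0001, 0.0]
[-9.1, -52.2, -16.8] [0.1514, -0.0001, 0.0]
[-9.1, -54.1, -8.7] [0.1514, -0.0001, 0.0]
[-9.1, -54.8, -0.5] [0.1514, -0.0001, 0.0]
[-9.1, -54.3, 7.8] [0.1514, -0.0001, 0.0]
[-9.1, -52.5, 15.9] [0.1514, -0.0001, 0.0]
[-9.1, -49.5, 23.6] [0.1514, -0.0001, 0.0]
[-9.1, -45.4, 30.8] [0.1514, -0.0001, 0.0]
[-9.1, -40.2, 37.3] [0.1514, -0.0001, 0.0]
at [152.6 605.9 239.2] zyaw 1.324 xtool [-3.e-04 -7.e-04 -1.e+00] q [ 1.22  0.49  1.56  0.    1.09 -0.11] t 0.15 F [ 0.   0.1 -0.1] open 0.998
total tool shift [ -90.58 -448.17 -316.08] turn [-0.056  -0.0008 -0.0001] rows 10
[-9.1, -44.8, -31.6] [-0.0056, -0.0001, -0.0]
[-9.1, -44.6, -31.9] [-0.0056, -0.0001, -0.0]
[-9.1, -44.5, -32.1] [-0.0056, -0.0001, -0.0]
[-9.1, -44.3, -32.4] [-0.0056, -0.0001, -0.0]
[-9.1, -44.1, -32.6] [-0.0056, -0.0001, -0.0]
[-9.1, -43.9, -32.8] [-0.0056, -0.0001, -0.0]
[-9.1, -43.7, -33.1] [-0.0056, -0.0001, -0.0]
[-9.1, -43.5, -33.3] [-0.0056, -0.0001, -0.0]
[-9.1, -43.4, -33.6] [-0.0056, -0.0001, -0.0]
[-9.1, -43.2, -33.8] [-0.0056, -0.0001, -0.0]
```

Call:
step_arm --pt "-9 -45 -31.5 0.151 0 0" --pt "-9 -49 -24.5 0.151 0 0" --pt "-9 -52 -17 0.151 0 0" --pt "-9 -54 -9 0.151 0 0" --pt "-9 -55 -0.5 0.151 0 0" --pt "-9 -54 8 0.151 0 0" --pt "-9 -52.5 16 0.151 0 0" --pt "-9 -49.5 23.5 0.151 0 0" --grip 80

```text
t: 1.15
eef_pos: [439.3, 261.3, 311.5]
tcp_rot: [-2.164, 1.567, -2.08]
ft_force: [0.5, 0.7, -0.8]
opening: 0.841
```

```bash
python3 - <<'E'
from h import *
plan([510,190,330],-0.19)
E
```

```text
at [439.3 261.3 311.5] zyaw 0.0835 xtool [-0.0018 -0.0032 -1.    ] q [ 0.41  0.26  1.73 -0.    1.16  0.33] t 1.15 F [ 0.5  0.7 -0.8] open 0.841
total tool shift [-18.38 -76.98  64.43] turn [ 0.2736 -0.0016  0.0033] rows 2
[-9.2, -38.5, 32.2] [0.1368, -0.0008, 0.0017]
[-9.2, -33.7, 37.2] [0.1368, -0.0008, 0.0017]
```

Call:
step_arm --pt "-9 -38.5 32 0.137 0 0" --pt "-9 -33.5 37 0.137 0 0" --pt "0 0 0 0 0 0" --pt "0 0 0 0 0 0"

```text
t: 1.65
eef_pos: [512.7, 184.5, 329.9]
tcp_rot: [-1.973, 1.567, -2.178]
ft_force: [-0.2, -0.2, 0.2]
opening: 0.841
```

```bash
python3 - <<'E'
from h import *
import cv2
print(env.state()); im=env.read_camera("wrist"); cv2.imwrite("pics/w1.png",im[:,:,::-1])
for p in ([532,261,110],[479,119,129],[518,188,90]): print(proj("wrist",p))
plan([621-0,-180,260],-0.19)
E
```

```text
{'t': 1.65, 'joints': array([ 0.22545349,  0.29463539,  1.62618013, -0.00288293,  1.22376028,
        0.43187808]), 'qvel': array([-0.01525444,  0.00640244, -0.01018788, -0.00370455,  0.00313924,
        0.00540182]), 'tau': array([-1.06827132e+00, -4.94330978e+01, -2.82837993e+01,  4.00480593e-02,
       -1.60506013e-03,  2.78497516e-02]), 'eef_pos': array([512.6926004 , 184.51181276, 329.92457888]), 'tcp_rot': array([-1.972824  ,  1.5667663 , -2.17826403]), 'ft_force': array([-0.19722881, -0.20050696,  0.18059727]), 'moment': array([-0.09907862,  0.04693989,  0.03550048]), 'opening': 0.8407846540764105}
[323.84717563 103.79503963]
[303.46048524 241.81852859]
[324.54628326 169.3755164 ]
at [512.6 184.7 330. ] zyaw -0.205 xtool [-0.0022 -0.0034 -1.    ] q [ 0.23  0.29  1.63 -0.    1.22  0.43] t 1.7 F [ 1.2 -0.6 -0.6] open 0.843
total tool shift [  70.97 -334.74  180.46] turn [-0.015  -0.0015  0.0038] rows 7
[10.1, -47.8, 25.8] [-0.0021, -0.0002, 0.0005]
[10.1, -47.9, 25.7] [-0.0021, -0.0002, 0.0005]
[10.1, -47.9, 25.6] [-0.0021, -0.0002, 0.0005]
[10.1, -48.0, 25.5] [-0.0021, -0.0002, 0.0005]
[10.1, -48.1, 25.4] [-0.0021, -0.0002, 0.0005]
[10.0, -48.1, 25.3] [-0.0021, -0.0002, 0.0005]
[10.0, -48.2, 25.1] [-0.0021, -0.0002, 0.0005]
```

View pics/w1.png

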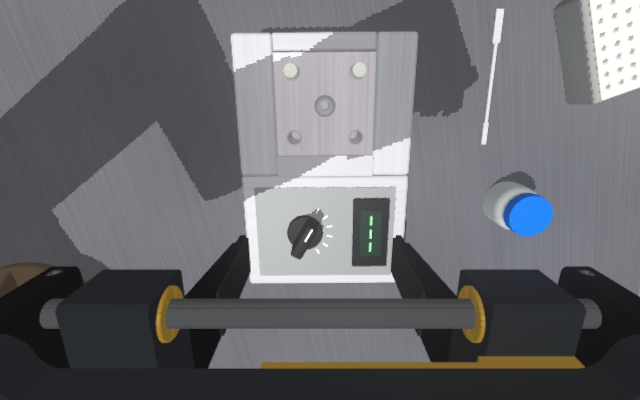

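The wrist view shows the well ring at (324.5,105.5), where I predicted (323.8,103.8). The knob is at (305,235). Both agree with the top and side measurements to about 2 mm, so I'll move to the rack.

Call:
step_arm --pt "9 -48 26 -0.002 0 0" --pt "9 -48 25.5 -0.002 0 0" --pt "9 -48 25.5 -0.002 0 0" --pt "9 -48 25.5 -0.002 0 0" --pt "9 -48 25.5 -0.002 0 0" --pt "9 -48 25.5 -0.002 0 0" --pt "9 -40 25.5 -0.002 0 0" --pt "0 0 0 0 0 0"

```text
t: 2.7
eef_pos: [626.9, -170.5, 264.9]
tcp_rot: [-2.605, 1.567, -2.771]
ft_force: [-0.6, 0.4, -0.1]
opening: 0.839
```

```bash
python3 - <<'E'
from h import *
import cv2
plan([620.5,-251,240],-0.18)
im=env.read_camera("wrist"); cv2.imwrite("pics/w2.png",im[:,:,::-1])
for p in ([621,-251,134],[574,-242,100],[526,-233,112]): print(proj("wrist",p))
E
```

```text
at [ 626.9 -170.5  264.9] zyaw -0.1668 xtool [-0.0032 -0.0013 -1.    ] q [-0.37  0.51  1.46 -0.    1.18 -0.2 ] t 2.7 F [-0.6  0.4 -0.1] open 0.839
total tool shift [ 25.02 -80.46   7.09] turn [ 0.0133 -0.003   0.0018] rows 2
[12.5, -40.2, 3.5] [0.0066, -0.0015, 0.0009]
[12.5, -40.2, 3.8] [0.0066, -0.0015, 0.0009]
[329.43249752 282.70174554]
[282.65774389 264.59265151]
[232.72157064 269.34964448]
```

View pics/w2.png

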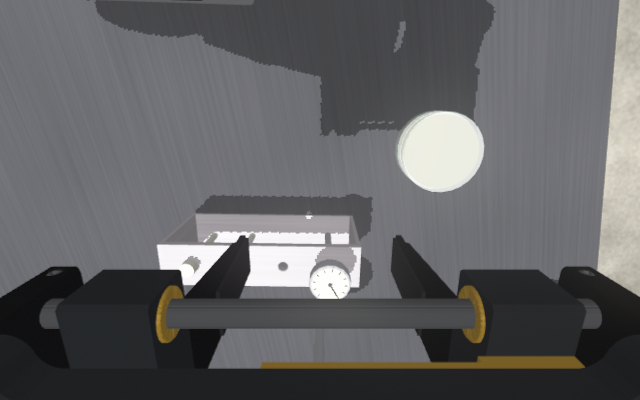

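```bash
python3 - <<'E'
from h import *
def t2(x,y,z): return pix("top",370+(x+.5)/6-.5,180+(y+.5)/6-.5,z)
def s2(x,y,z): return pix("side",350+(x+.5)/4-.5,100+(y+.5)/4-.5,z)
for z in (180,200,220,240,260): print(z,t2(513,160,z),s2(335,60,z), t2(440,160,z)[1]-t2(587,160,z)[1])
E
```

```text
180 [ 594.32087457 -351.99062869  180.        ] [ 588.72990258 -347.32101737  180.        ] 57.71507917670323
200 [ 591.59101878 -346.12007577  200.        ] [ 562.32693958 -302.54267348  200.        ] 56.61747120094179
220 [ 588.86116299 -340.24952284  220.        ] [ 535.92397659 -257.76432958  220.        ] 55.519863225180416
240 [ 586.1313072  -334.37896992  240.        ] [ 509.5210136  -212.98598568  240.        ] 54.422255249418924
260 [ 583.4014514  -328.50841699  260.        ] [ 483.11805061 -168.20764179  260.        ] 53.32464727365749
```

Call:
step_arm --pt "12 -40.5 3.5 0.0066 0 0" --pt "12 -40.5 3.5 0.0066 0 0" --pt "25 0 0 0 0 0" --pt "25 0 0 0 0 0" --pt "0 0 0 0 0 0"

```text
t: 3.38
eef_pos: [620.2, -241.4, 192.7]
tcp_rot: [-2.386, 1.57, -2.552]
ft_force: [0.4, -0.0, 0.7]
opening: 0.839
```

```bash
python3 - <<'E'
from h import *
import cv2
plan([620.5,-251.5,133],-0.18)
im=env.read_camera("wrist"); cv2.imwrite("pics/w3.png",im[:,:,::-1])
a=env.read_camera("side"); cv2.imwrite("pics/s3.png",cv2.resize(a[60:240,300:520,::-1],None,fx=3,fy=3))
for p in ([620.5,-251.5,134],): print(proj("wrist",p))
E
```

```text
at [ 620.2 -241.4  192.7] zyaw -0.1664 xtool [-1.e-03 -7.e-04 -1.e+00] q [-0.47  0.59  1.5  -0.    1.05 -0.3 ] t 3.38 F [ 0.4 -0.   0.7] open 0.839
total tool shift [59.72 -9.89  2.  ] turn [ 0.0136 -0.0009  0.0008] rows 2
[29.9, -4.9, 1.0] [0.0068, -0.0004, 0.0004]
[29.9, -5.0, 1.0] [0.0068, -0.0004, 0.0004]
[321.66263646 242.36438226]
```

View pics/w3.png

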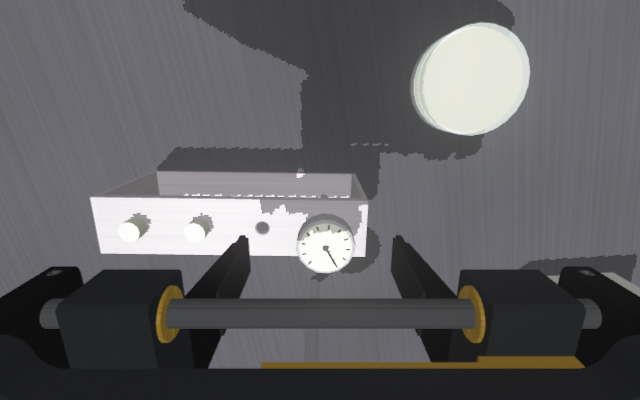

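View pics/s3.png

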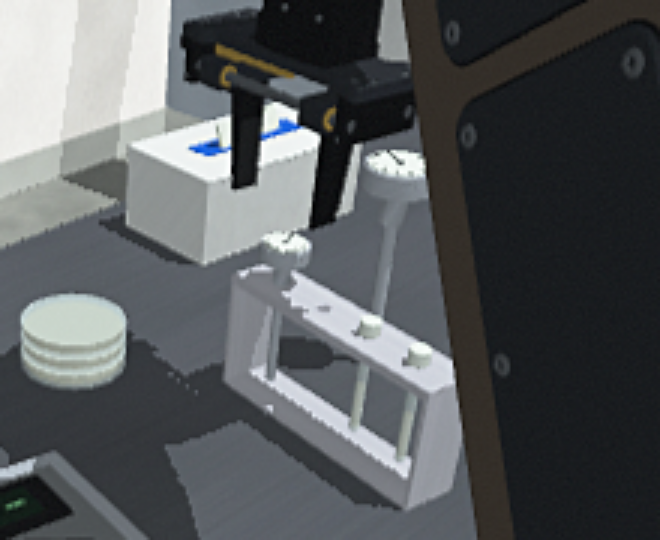

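The head is at (326,247), against a predicted (321.7,242.4). That puts the head about 2–3 mm further out, so I'll aim between the two estimates.

Call:
step_arm --pt "15 -11.5 3.5 0.0068 0 0" --pt "15 -1 0 0.0068 0 0" --pt "15 0 0 0 0 0" --pt "12 0 0 0 0 0" --pt "0 0 0 0 0 0"

```text
t: 4.1
eef_pos: [623.3, -255.4, 135.5]
tcp_rot: [-0.494, 1.566, -0.674]
ft_force: [-0.0, 0.1, 1.0]
opening: 0.846
```

```bash
python3 - <<'E'
from h import *
import cv2
plan([622,-253.5,133],-0.18)
im=env.read_camera("wrist"); cv2.imwrite("pics/w4.png",im[:,:,::-1])
print(proj("wrist",[622,-253.5,134]))
E
```

```text
at [ 623.3 -255.4  135.5] zyaw -0.1801 xtool [ 0.004  -0.0032 -1.    ] q [-0.49  0.66  1.53 -0.    0.94 -0.31] t 4.1 F [-0.   0.1  1. ] open 0.846
total tool shift [ 2.48  1.63 -1.6 ] turn [-0.0001  0.0045  0.0024] rows 1
[2.5, 1.6, -1.6] [-0.0001, 0.0045, 0.0024]
[316.87209619 270.1482727 ]
```

View pics/w4.png

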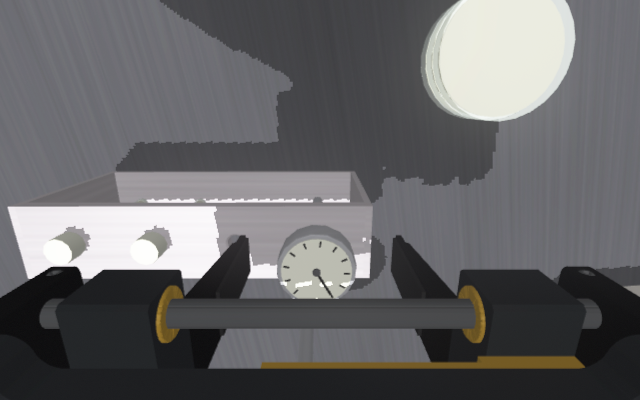

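Call:
step_arm --pt "2.5 0.8 -1.5 0 0.0045 0.0024" --pt "0 0 0 0 0 0"

```text
t: 4.4
eef_pos: [622.4, -254.4, 134.2]
tcp_rot: [-0.261, 1.569, -0.441]
ft_force: [0.1, 0.4, 0.4]
opening: 0.842
```

Call:
step_arm --pt "0 0 0 0 0 0" --pt "0 0 0 0 0 0" --pt "0 0 0 0 0 0" --pt "0 0 0 0 0 0" --pt "0 0 0 0 0 0" --pt "0 0 0 0 0 0" --grip 30

```text
t: 5.15
eef_pos: [622.6, -254.5, 135.1]
tcp_rot: [-0.286, 1.568, -0.466]
ft_force: [0.4, -0.2, 0.6]
opening: 0.412
```

```bash
python3 - <<'E'
from h import *
plan([622,-253.5,133],-0.18)
E
```

```text
at [ 622.6 -254.5  135.1] zyaw -0.18 xtool [ 0.0027 -0.0014 -1.    ] q [-0.49  0.66  1.54  0.    0.94 -0.31] t 5.15 F [ 0.4 -0.2  0.6] open 0.412
total tool shift [ 2.13  0.87 -0.81] turn [0.     0.0029 0.0009] rows 1
[2.1, 0.9, -0.8] [0.0, 0.0029, 0.0009]
```

Call:
step_arm --pt "-10 0 0 0 0 0" --pt "-20 0 0 0 0 0" --pt "-20 0 0 0 0 0" --pt "-20 0 0 0 0 0" --pt "-20 0 0 0 0 0" --pt "-20 0 0 0 0 0" --pt "-20 0 0 0 0 0" --pt "-20 0 0 0 0 0"

```text
t: 6.15
eef_pos: [621.6, -253.9, 292.5]
tcp_rot: [-0.234, 1.569, -0.414]
ft_force: [-0.1, -0.4, -1.2]
opening: 0.411
```

Call:
step_arm --pt "-10 0 0 0 0 0" --pt "0 0 0 0 0 0" --pt "0 0 0 0 0 0"

```text
t: 6.52
eef_pos: [621.4, -253.9, 304.2]
tcp_rot: [-0.286, 1.567, -0.466]
ft_force: [-0.2, 0.1, -0.9]
opening: 0.415
```

```bash
python3 - <<'E'
from h import *
import cv2
plan([531.5,258,300],-0.19)
a=env.read_camera("side"); cv2.imwrite("pics/s5.png",cv2.resize(a[40:240,260:520,::-1],None,fx=3,fy=3))
E
```

```text
at [ 621.4 -253.9  304.2] zyaw -0.18 xtool [ 0.003  -0.0015 -1.    ] q [-0.49  0.51  1.35  0.    1.28 -0.31] t 6.53 F [-0.2  0.1 -0.9] open 0.415
total tool shift [   3.13  487.51 -180.11] turn [0.01   0.0033 0.0009] rows 9
[0.3, 54.2, -20.0] [0.0011, 0.0004, 0.0001]
[0.4, 54.1, -20.1] [0.0011, 0.0004, 0.0001]
[0.4, 54.1, -20.1] [0.0011, 0.0004, 0.0001]
[0.4, 54.1, -20.2] [0.0011, 0.0004, 0.0001]
[0.4, 54.1, -20.3] [0.0011, 0.0004, 0.0001]
[0.4, 54.1, -20.3] [0.0011, 0.0004, 0.0001]
[0.4, 54.0, -20.4] [0.0011, 0.0004, 0.0001]
[0.4, 54.0, -20.4] [0.0011, 0.0004, 0.0001]
[0.5, 54.0, -20.5] [0.0011, 0.0004, 0.0001]
```

View pics/s5.png

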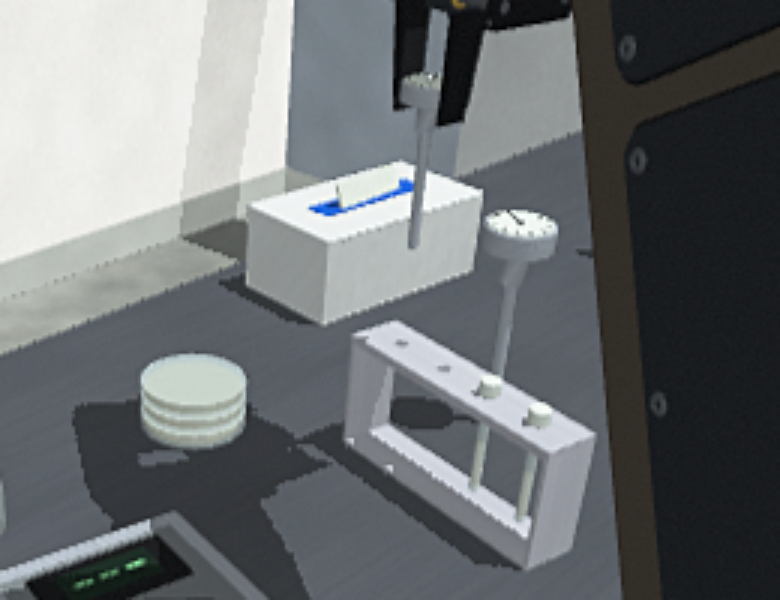

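The side view shows the thermometer held and hanging straight, with the rack's two tubes undisturbed. Carrying it to the heater.

Call:
step_arm --pt "0 25 -9 0.001 0 0" --pt "0 42 -15 0.001 0 0" --pt "0 42 -15 0.001 0 0" --pt "0 42 -15 0.001 0 0" --pt "0 42 -15 0.001 0 0" --pt "0 42 -15 0.001 0 0" --pt "0 42 -15 0.001 0 0" --pt "0 42 -15 0.001 0 0"

```text
t: 7.58
eef_pos: [565.3, 87.8, 297.5]
tcp_rot: [-3.064, 1.565, 3.026]
ft_force: [-0.0, -0.4, -1.1]
opening: 0.415
```

```bash
python3 - <<'E'
from h import *
plan([531.5,258,270],-0.19)
E
```

```text
at [565.3  87.8 297.5] zyaw -0.1934 xtool [-5.8e-03  7.0e-04 -1.0e+00] q [0.04 0.36 1.61 0.   1.17 0.23] t 7.58 F [-0.  -0.4 -1.1] open 0.415
total tool shift [ 27.84 160.52 -65.72] turn [-0.0034 -0.0059  0.0004] rows 3
[9.3, 53.5, -21.9] [-0.0011, -0.002, 0.0001]
[9.2, 53.5, -21.9] [-0.0011, -0.002, 0.0001]
[9.2, 53.6, -21.8] [-0.0011, -0.002, 0.0001]
```

Call:
step_arm --pt "5 40 -15 -0.001 -0.003 0" --pt "5 40 -16 -0.001 -0.003 0" --pt "5 35 -16 0 0 0" --pt "5 20 -8 0 0 0" --pt "5 10 -4 0 0 0" --pt "0 0 0 0 0 0" --pt "0 0 0 0 0 0"

```text
t: 8.45
eef_pos: [532.2, 247.9, 268.2]
tcp_rot: [-2.555, 1.565, -2.743]
ft_force: [-0.2, -0.2, -0.7]
opening: 0.411
```

```bash
python3 - <<'E'
from h import *
import cv2
plan([531.5,258,262],-0.19)
st=env.state()
im=env.read_camera("wrist"); cv2.imwrite("pics/w6.png",im[:,:,::-1])
a=env.read_camera("side"); cv2.imwrite("pics/s6f.png",a[:,:,::-1]); cv2.imwrite("pics/s6.png",cv2.resize(a[150:300,140:340,::-1],None,fx=4,fy=4,interpolation=cv2.INTER_CUBIC))
a=env.read_camera("top"); cv2.imwrite("pics/t6.png",cv2.resize(a[180:300,160:310,::-1],None,fx=5,fy=5,interpolation=cv2.INTER_CUBIC))
M=R.from_euler("xyz",st["tcp_rot"]).as_matrix()
tip=st["eef_pos"]+M@np.array([125.1,0,0]); print("tip",tip)
print("proj side tip",proj("side",tip),"well",proj("side",[532.5,261,108]))
print("proj wrist tip",proj("wrist",tip),"well",proj("wrist",[532.5,261,108]))
E
```

```text
at [532.2 247.9 268.2] zyaw -0.1882 xtool [-0.0051 -0.0021 -1.    ] q [ 0.32  0.41  1.61 -0.    1.12  0.51] t 8.45 F [-0.2 -0.2 -0.7] open 0.411
total tool shift [ 6.23  9.81 -2.53] turn [ 0.0018 -0.0046  0.003 ] rows 1
[6.2, 9.8, -2.5] [0.0018, -0.0046, 0.003]
tip [531.54414446 247.64097    143.1491618 ]
proj side tip [228.42130565 254.85026528] well [223.126109   276.58866935]
proj wrist tip [320.31968068 201.67340545] well [318.79225442 177.31858431]
```

View pics/w6.png

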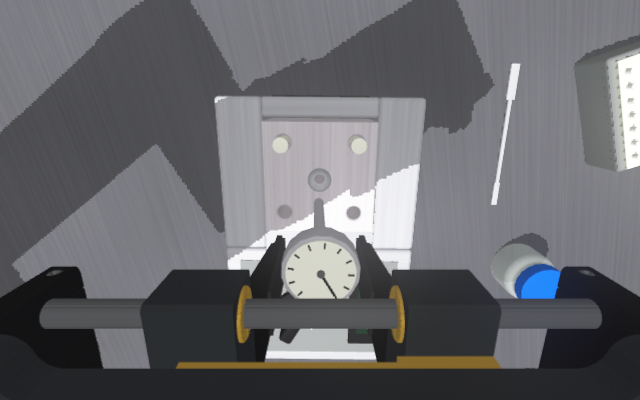

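View pics/s6.png

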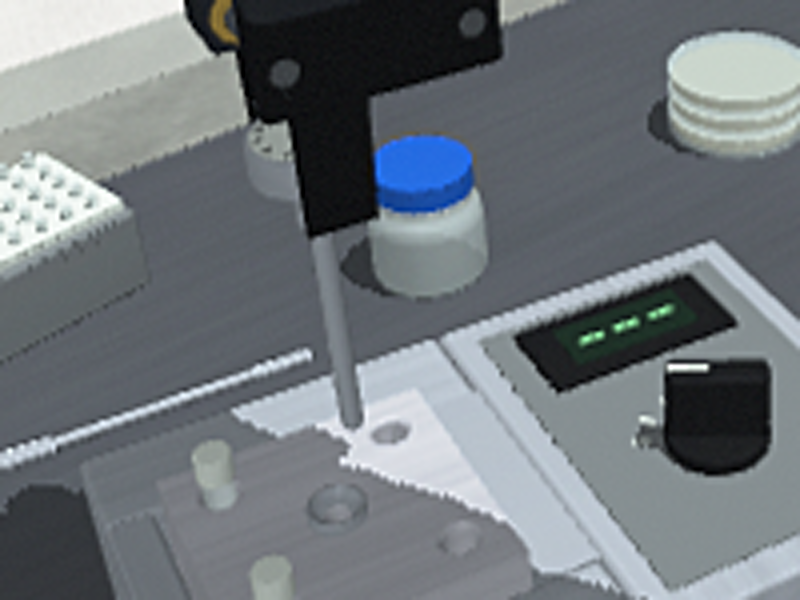

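View pics/t6.png

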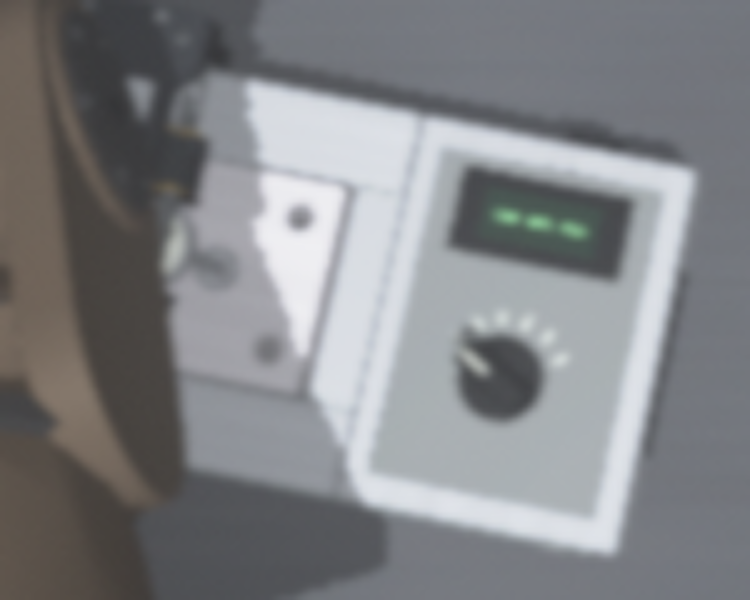

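Call:
step_arm --pt "0 11 -1 0.0018 -0.0046 0.003" --pt "0 0 0 0 0 0" --pt "0 0 0 0 0 0"

```text
t: 8.98
eef_pos: [533.8, 259.1, 268.8]
tcp_rot: [0.577, 1.569, 0.385]
ft_force: [-0.3, 0.8, -0.2]
opening: 0.416
```

```bash
cat > chk.py <<'E'
from h import *
import cv2,sys
k=sys.argv[1]; w=[533.2,259,108]
plan([w[0],w[1],240],-0.19)
st=env.state()
im=env.read_camera("wrist")
a=env.read_camera("side")
M=R.from_euler("xyz",st["tcp_rot"]).as_matrix()
tip=st["eef_pos"]+M@np.array([125.1,0,0]); print("tip",tip.round(1))
print("side tip",proj("side",tip),"well",proj("side",w)); print("wrist tip",proj("wrist",tip,st),"well",proj("wrist",w,st))
A=cv2.resize(im[120:270,270:370,::-1],None,fx=4,fy=4,interpolation=cv2.INTER_CUBIC)
B=cv2.resize(a[200:350,180:280,::-1],None,fx=4,fy=4,interpolation=cv2.INTER_CUBIC)
cv2.imwrite(f"pics/c{k}.png",np.hstack([A,B]))
E
python3 chk.py 7
```

```text
at [533.8 259.1 268.8] zyaw -0.1916 xtool [ 1.5e-03  6.0e-04 -1.0e+00] q [0.34 0.42 1.6  0.   1.12 0.53] t 8.97 F [-0.3  0.8 -0.2] open 0.416
total tool shift [28.83 -0.18 -0.58] turn [-0.0016  0.0014 -0.0009] rows 1
[28.8, -0.2, -0.6] [-0.0016, 0.0014, -0.0009]
tip [534.  259.1 143.7]
side tip [220.58990236 257.3421505 ] well [224.04424813 275.68774904]
wrist tip [320.42484258 201.71629313] well [319.60767257 191.22952226]
```

View pics/c7.png

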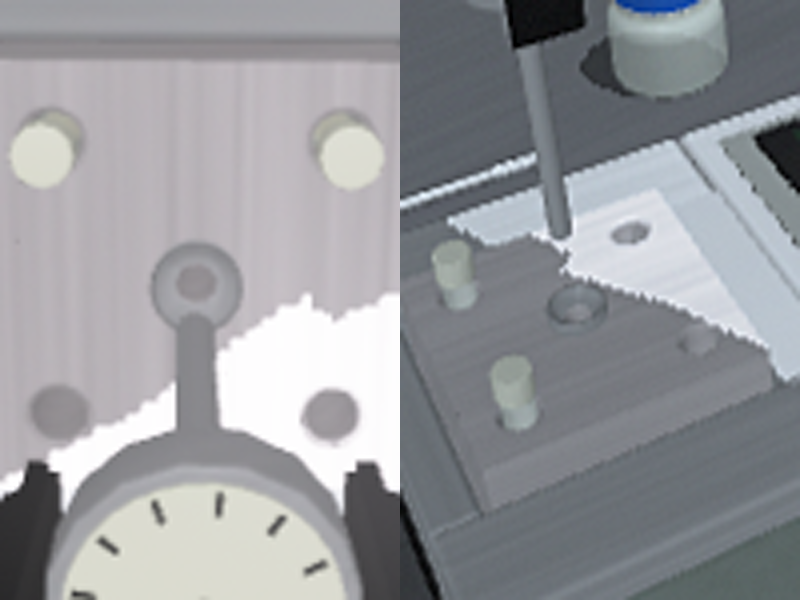

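Call:
step_arm --pt "10 0 -0.5 -0.0016 0.0014 -0.0009" --pt "10 0 0 0 0 0" --pt "6 0 0 0 0 0" --pt "0 0 0 0 0 0"

```text
t: 9.57
eef_pos: [533.0, 258.8, 240.2]
tcp_rot: [-2.598, 1.569, -2.788]
ft_force: [0.4, -0.9, 0.1]
opening: 0.415
```

```bash
python3 chk.py 8
```

```text
at [533.  258.8 240.2] zyaw -0.1902 xtool [-1.5e-03 -5.0e-04 -1.0e+00] q [ 0.34  0.44  1.64 -0.    1.06  0.53] t 9.57 F [ 0.4 -0.9  0.1] open 0.415
total tool shift [0.25 0.22 0.2 ] turn [-0.0002 -0.0014  0.0008] rows 1
[0.2, 0.2, 0.2] [-0.0002, -0.0014, 0.0008]
tip [532.8 258.8 115.1]
side tip [223.73925972 272.22693194] well [224.04424813 275.68774904]
wrist tip [320.42686094 201.71735931] well [320.85978468 198.99379312]
```

View pics/c8.png

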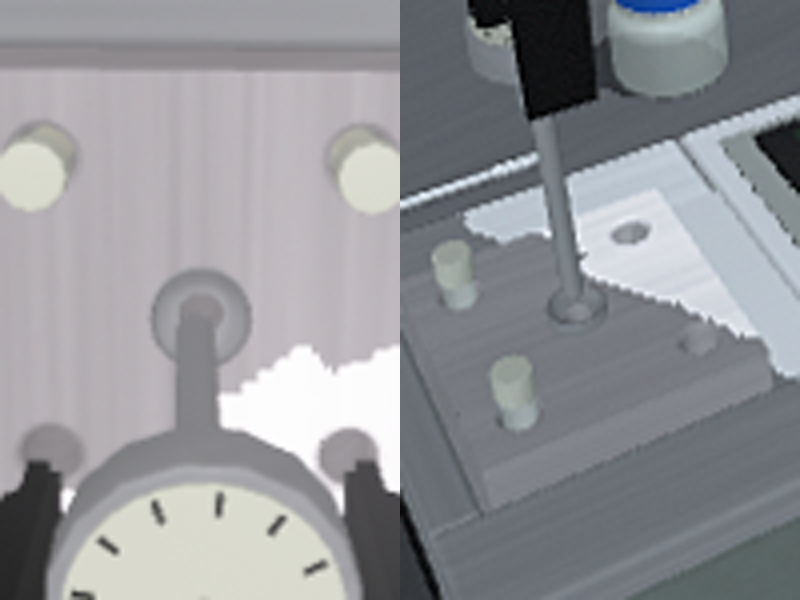

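Call:
step_arm --pt "3 0 0.8 0 -0.0014 0.0008" --pt "4 0 0 0 0 0" --pt "4 0 0 0 0 0" --pt "4 0 0 0 0 0"

```text
t: 10.18
eef_pos: [534.3, 258.8, 225.7]
tcp_rot: [0.525, 1.568, 0.335]
ft_force: [0.0, -0.6, -1.0]
opening: 0.412
```

```bash
python3 chk.py 9
```

```text
at [534.3 258.8 225.7] zyaw -0.1902 xtool [ 2.5e-03  9.0e-04 -1.0e+00] q [ 0.34  0.46  1.66 -0.    1.02  0.53] t 10.18 F [ 0.  -0.6 -1. ] open 0.412
total tool shift [-14.33  -0.02  -1.05] turn [-0.0002  0.0022 -0.0013] rows 1
[-14.3, -0.0, -1.1] [-0.0002, 0.0022, -0.0013]
tip [534.6 258.9 100.6]
side tip [224.20561012 278.80274777] well [224.04424813 275.68774904]
wrist tip [320.42625048 201.71631426] well [318.80674441 204.52056697]
```

View pics/c9.png

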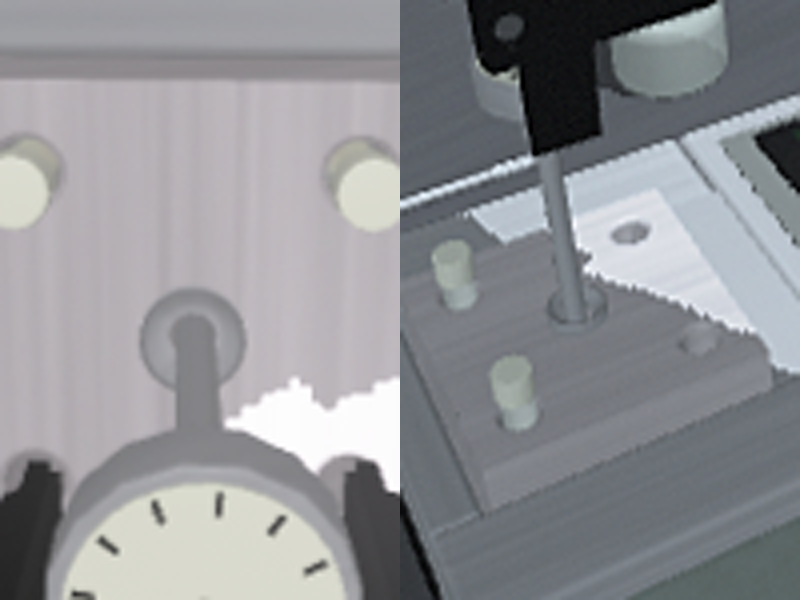

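The tip is in the well mouth with no side force. Continuing down in short rows.

Call:
step_arm --pt "4 0 -0.4 0 0.0022 -0.0013" --pt "4 0 0 0 0 0" --pt "4 0 0 0 0 0" --pt "4 0 0 0 0 0"

```text
t: 10.78
eef_pos: [533.8, 258.9, 208.6]
tcp_rot: [-2.441, 1.57, -2.631]
ft_force: [-0.6, 0.3, -1.2]
opening: 0.415
```

```bash
python3 chk.py 10; python3 -c "
from h import *
s=env.state(); print(s['ft_force'],s['moment'])"
```

```text
at [533.8 258.9 208.6] zyaw -0.1901 xtool [-4.e-04 -2.e-04 -1.e+00] q [ 0.34  0.48  1.67 -0.    0.99  0.53] t 10.78 F [-0.6  0.3 -1.2] open 0.415
total tool shift [-3.14e+01 -3.00e-02 -6.10e-01] turn [-0.0001 -0.0003  0.0003] rows 1
[-31.4, -0.0, -0.6] [-0.0001, -0.0003, 0.0003]
tip [533.7 258.9  83.5]
side tip [225.93325968 287.22442186] well [224.04424813 275.68774904]
wrist tip [320.42703441 201.7176279 ] well [319.72605379 210.75802035]
[-0.66157163  0.4878699  -0.57249593] [-0.12055988  0.12680586 -0.04233351]
```

Call:
step_arm --pt "4 0 0 0 0 0" --pt "4 0 0 0 0 0" --pt "4 0 0 0 0 0" --pt "4 0 0 0 0 0" --pt "4 0 0 0 0 0" --pt "4 0 0 0 0 0"

```text
t: 11.62
eef_pos: [533.8, 258.9, 183.0]
tcp_rot: [-2.526, 1.57, -2.716]
ft_force: [-0.2, -0.5, -0.5]
opening: 0.416
```

Call:
step_arm --pt "2 0 0 0 0 0" --pt "1 0 0 0 0 0" --pt "0 0 0 0 0 0"

```text
t: 12.0
eef_pos: [533.7, 258.9, 179.5]
tcp_rot: [-2.532, 1.57, -2.723]
ft_force: [0.4, 0.6, -0.9]
opening: 0.412
```

Call:
step_arm --pt "1.5 0 0 0 0 0" --pt "1 0 0 0 0 0" --pt "0 0 0 0 0 0"

```text
t: 12.38
eef_pos: [533.8, 258.9, 177.1]
tcp_rot: [-2.52, 1.57, -2.71]
ft_force: [-0.2, 1.2, -0.9]
opening: 0.412
```

Call:
step_arm --pt "1 0 0 0 0 0" --pt "0 0 0 0 0 0"

```text
t: 12.62
eef_pos: [533.8, 258.9, 176.1]
tcp_rot: [-2.483, 1.57, -2.673]
ft_force: [-0.4, -0.7, -0.1]
opening: 0.414
```

Call:
step_arm --pt "1 0 0 0 0 0" --pt "0 0 0 0 0 0"

```text
t: 12.88
eef_pos: [533.8, 258.9, 175.0]
tcp_rot: [-2.421, 1.57, -2.611]
ft_force: [-0.0, -0.0, -1.4]
opening: 0.413
```

Call:
step_arm --pt "1 0 0 0 0 0" --pt "0 0 0 0 0 0"

```text
t: 13.12
eef_pos: [534.0, 259.1, 174.7]
tcp_rot: [0.749, 1.57, 0.558]
ft_force: [-0.5, -0.1, 1.4]
opening: 0.418
```

Call:
step_arm --pt "1 0 0 0 0 0" --pt "0 0 0 0 0 0"

```text
t: 13.38
eef_pos: [534.1, 259.2, 174.6]
tcp_rot: [0.757, 1.569, 0.567]
ft_force: [-1.9, -0.6, 2.7]
opening: 0.413
```

The upward force is rising while z stalls at 174.6, where I expected the floor at about 175. The stem is on the bottom, so I'll release.

Call:
step_arm --pt "0 0 0 0 0 0" --pt "0 0 0 0 0 0" --pt "0 0 0 0 0 0" --pt "0 0 0 0 0 0" --grip 60

```text
t: 13.88
eef_pos: [534.1, 259.1, 174.0]
tcp_rot: [0.625, 1.569, 0.435]
ft_force: [0.0, -0.5, -0.1]
opening: 0.627
```

```bash
python3 - <<'E'
from h import *
import cv2
plan([533.7,259,270],-0.19)
im=env.read_camera("wrist");a=env.read_camera("side")
A=cv2.resize(im[150:350,220:420,::-1],None,fx=2,fy=2);B=cv2.resize(a[180:330,160:310,::-1],(400,400))
cv2.imwrite("pics/r1.png",np.hstack([A,B]))
E
```

```text
at [534.1 259.1 174. ] zyaw -0.1902 xtool [ 1.2e-03  5.0e-04 -1.0e+00] q [0.34 0.52 1.71 0.   0.91 0.53] t 13.88 F [ 0.  -0.5 -0.1] open 0.627
total tool shift [-95.98  -0.15  -0.31] turn [-0.0002  0.0011 -0.0008] rows 2
[-48.0, -0.1, -0.2] [-0.0001, 0.0005, -0.0004]
[-48.0, -0.1, -0.2] [-0.0001, 0.0005, -0.0004]
```

View pics/r1.png

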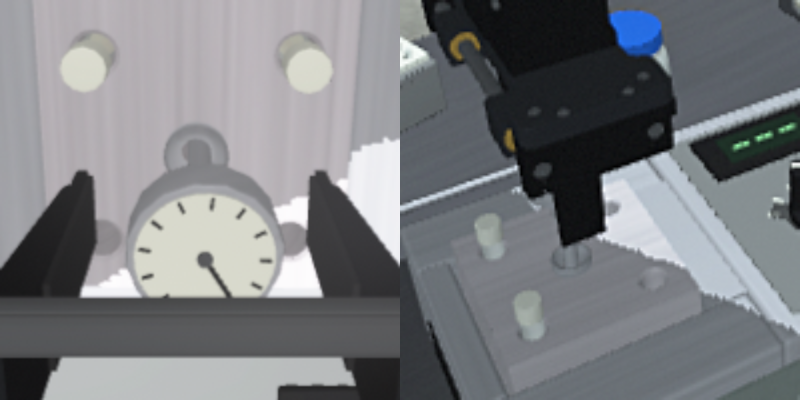

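Call:
step_arm --pt "-10 0 0 0 0 0" --pt "-20 0 0 0 0 0" --pt "-25 0 0 0 0 0" --pt "-25 0 0 0 0 0" --pt "-15 0 0 0 0 0" --pt "0 0 0 0 0 0"

```text
t: 14.72
eef_pos: [534.1, 259.1, 274.6]
tcp_rot: [0.584, 1.568, 0.394]
ft_force: [0.2, -0.6, 0.3]
opening: 0.632
```

```bash
python3 - <<'E'
from h import *
import cv2
plan([480,115,250],2.424)
a=env.read_camera("side");w=env.read_camera("wrist")
B=cv2.resize(a[160:310,160:360,::-1],None,fx=4,fy=4,interpolation=cv2.INTER_CUBIC)
cv2.imwrite("pics/r2.png",B);cv2.imwrite("pics/w11.png",w[:,:,::-1])
for p in ([533.7,259,50],[533.7,259,115],[533.7,259,174]): print(proj("side",p))
E
```

```text
at [534.1 259.1 274.6] zyaw -0.1902 xtool [ 0.0024  0.001  -1.    ] q [0.34 0.41 1.6  0.   1.13 0.53] t 14.72 F [ 0.2 -0.6  0.3] open 0.632
total tool shift [  24.31 -151.74  -25.89] turn [ 0.5274  0.0017 -0.0019] rows 4
[6.1, -37.9, -6.5] [0.1318, 0.0004, -0.0005]
[6.1, -38.5, -1.4] [0.1318, 0.0004, -0.0005]
[6.1, -38.3, 3.6] [0.1318, 0.0004, -0.0005]
[6.1, -37.5, 8.6] [0.1318, 0.0004, -0.0005]
[228.49753451 302.56518814]
[223.27222249 272.05363329]
[217.96637613 241.07182374]
```

View pics/r2.png

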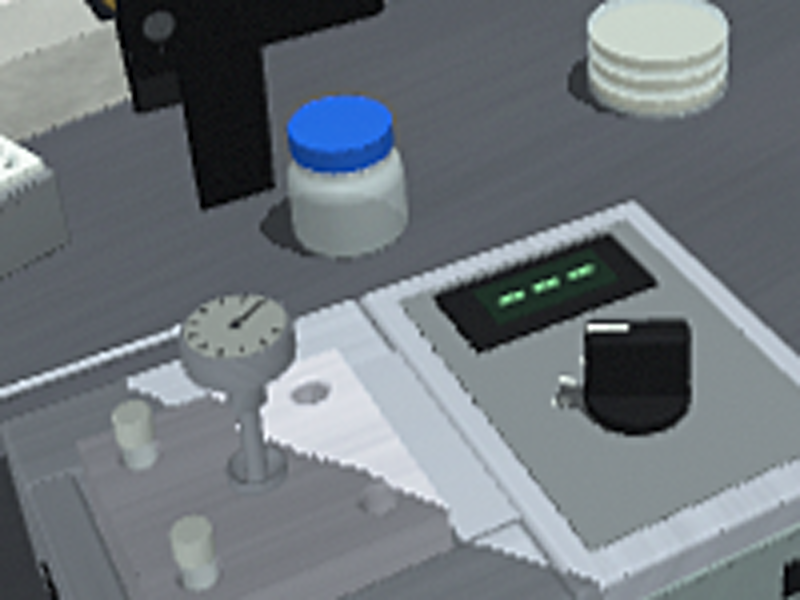

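View pics/w11.png

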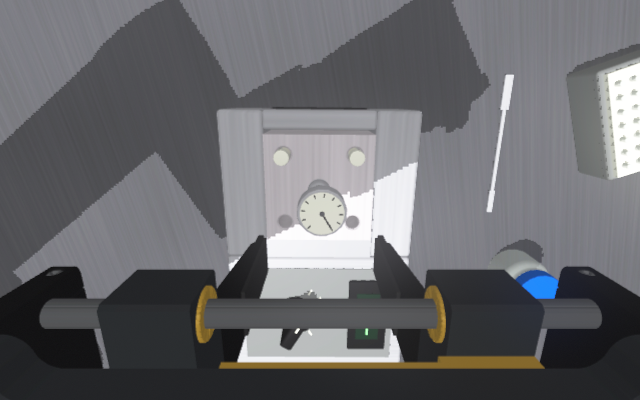

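The thermometer stands upright in the well with its head at the expected place, and the knob is still at off. Moving above the knob.

Call:
step_arm --pt "0 -37 -6.5 0.132 0 0" --pt "5 -38 -1.5 0.132 0 0" --pt "10 -36 3.5 0.132 0 0" --pt "10 -35 8.5 0.132 0 0" --pt "0 0 0 0 0 0" --pt "0 0 0 0 0 0"

```text
t: 15.58
eef_pos: [477.9, 117.1, 241.9]
tcp_rot: [-2.264, 1.562, -2.997]
ft_force: [-0.1, -0.3, 0.0]
opening: 0.633
```

```bash
cat > chk2.py <<'E'
from h import *
import cv2,sys
k=sys.argv[1]
plan([481,116.5,200],-0.718,mod=False)
st=env.state()
w=env.read_camera("wrist")
cv2.imwrite(f"pics/k{k}.png",cv2.resize(w[100:300,220:420,::-1],None,fx=3,fy=3,interpolation=cv2.INTER_CUBIC))
f=lambda p:(((proj("wrist",p,st)-[220,100])+.5)*3-.5).round(1)
e=np.array([np.cos(.853),np.sin(.853),0]); c=np.array([481,116.5,129])
print("pred centre",f(c),"ends",f(c+21*e),f(c-21*e))
E
python3 chk2.py 1
```

```text
at [477.9 117.1 241.9] zyaw -0.7334 xtool [-0.0087 -0.0013 -1.    ] q [ 0.11  0.3   1.87 -0.    0.98  0.84] t 15.57 F [-0.1 -0.3  0. ] open 0.633
total tool shift [41.84  1.88  2.92] turn [-0.0154 -0.0057  0.0068] rows 1
[41.8, 1.9, 2.9] [-0.0154, -0.0057, 0.0068]
pred centre [313.  311.1] ends [312.  235.6] [314.1 383.2]
```

View pics/k1.png

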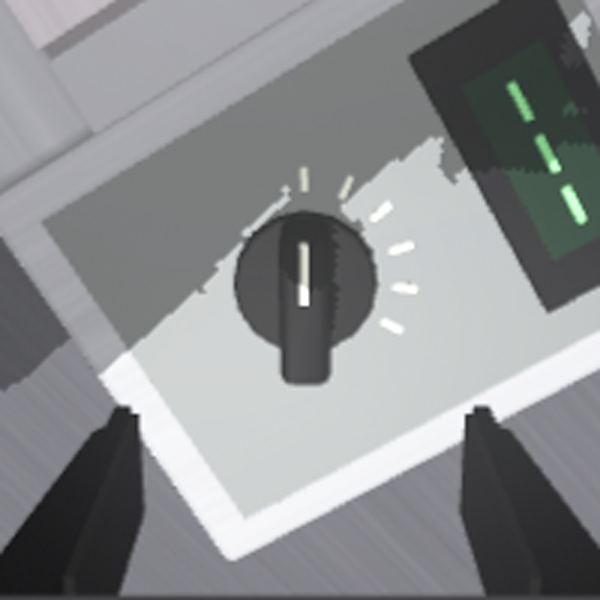

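```bash
sed -i 's/\[481,116.5,200\],-0.718/[479.3,118,180],-0.727/; s/c=np.array(\[481,116.5,129\])/c=np.array([479.3,118,129])/; s/\.853/.844/g' chk2.py; python3 - <<'E'
from h import *
plan([479.3,118,180],-0.727,mod=False)
E
```

```text
at [477.9 117.2 241.8] zyaw -0.7332 xtool [-0.0089 -0.0013 -1.    ] q [ 0.11  0.3   1.87 -0.    0.98  0.84] t 15.62 F [-0.3  1.  -0.5] open 0.632
total tool shift [61.82  1.95  0.92] turn [-0.0061 -0.0057  0.0069] rows 2
[30.9, 1.0, 0.5] [-0.0031, -0.0029, 0.0035]
[30.9, 0.9, 0.4] [-0.0031, -0.0029, 0.0035]
```

Call:
step_arm --pt "20 1 0.5 -0.003 -0.003 0.0035" --pt "20 1 0.5 -0.003 -0.003 0.0035" --pt "20 0 0 0 0 0" --pt "0 0 0 0 0 0"

```text
t: 16.12
eef_pos: [481.2, 121.1, 180.3]
tcp_rot: [0.875, 1.569, 0.156]
ft_force: [-0.4, -0.5, -0.3]
opening: 0.631
```

```bash
python3 chk2.py 2
```

```text
at [481.2 121.1 180.3] zyaw -0.7193 xtool [ 2.e-03  3.e-04 -1.e+00] q [0.11 0.39 1.94 0.   0.81 0.83] t 16.12 F [-0.4 -0.5 -0.3] open 0.631
total tool shift [ 0.26 -3.62  0.63] turn [ 0.0077  0.0013 -0.0016] rows 1
[0.3, -3.6, 0.6] [0.0077, 0.0013, -0.0016]
pred centre [303.5 422.5] ends [304.2 329.2] [302.8 510.7]
```

View pics/k2.png

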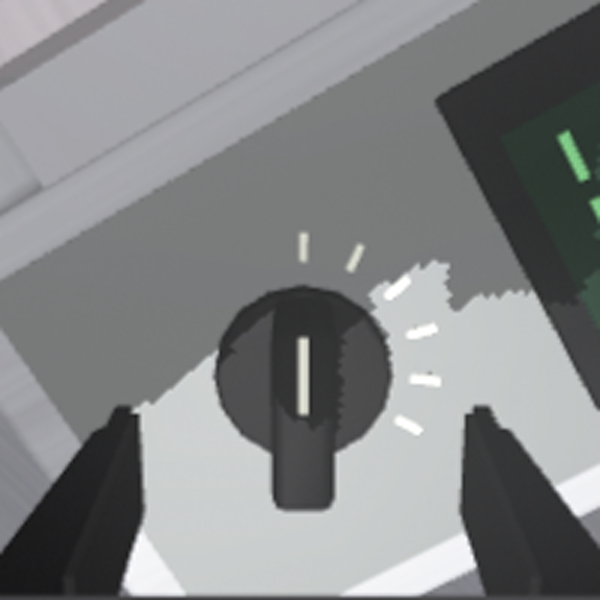

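The bar end is at (303,510), against a predicted (302.8,510.7), so the knob centre (479.3,118) is confirmed. The jaws are aligned with the bar, so I'll descend.

Call:
step_arm --pt "12 -3.6 0.6 0.003 0.0013 -0.0016" --pt "12 0 0 0 0 0" --pt "12 0 0 0 0 0" --pt "10 0 0 0 0 0" --pt "0 0 0 0 0 0"

```text
t: 16.8
eef_pos: [480.3, 118.3, 133.0]
tcp_rot: [0.834, 1.568, 0.112]
ft_force: [-0.7, 0.4, 0.3]
opening: 0.629
```

```bash
python3 - <<'E'
from h import *
plan([479.3,118,129],-0.722,mod=False)
E
```

```text
at [480.3 118.3 133. ] zyaw -0.7216 xtool [ 3.e-03  3.e-04 -1.e+00] q [0.11 0.46 1.99 0.   0.69 0.83] t 16.8 F [-0.7  0.4  0.3] open 0.629
total tool shift [ 4.02 -0.93 -0.56] turn [ 0.0004  0.0021 -0.0023] rows 1
[4.0, -0.9, -0.6] [0.0004, 0.0021, -0.0023]
```

Call:
step_arm --pt "4 -0.9 -0.5 0 0.0021 -0.0023" --pt "0 0 0 0 0 0"

```text
t: 17.05
eef_pos: [479.5, 118.0, 129.0]
tcp_rot: [0.913, 1.571, 0.191]
ft_force: [0.2, -1.0, -0.0]
opening: 0.631
```

Call:
step_arm --pt "0 0 0 0 0 0" --pt "0 0 0 0 0 0" --pt "0 0 0 0 0 0" --pt "0 0 0 0 0 0" --pt "0 0 0 0 0 0" --pt "0 0 0 0 0 0" --grip 5

```text
t: 17.8
eef_pos: [479.4, 118.3, 129.7]
tcp_rot: [1.512, 1.57, 0.79]
ft_force: [-2.6, 4.1, 2.2]
opening: 0.146
```

```bash
python3 - <<'E'
from h import *
plan([479.3,118,129],-0.722-1.257,mod=False)
import cv2
print(env.state()["moment"])
w=env.read_camera("wrist")
cv2.imwrite("pics/k3.png",cv2.resize(w[150:350,220:420,::-1],None,fx=3,fy=3))
E
```

```text
at [479.4 118.3 129.7] zyaw -0.7218 xtool [ 7.e-04  7.e-04 -1.e+00] q [0.11 0.46 1.99 0.   0.69 0.83] t 17.8 F [-2.6  4.1  2.2] open 0.146
total tool shift [ 0.72 -0.29  0.18] turn [ 1.2572e+00 -5.0000e-04 -8.0000e-04] rows 8
[0.1, -0.0, 0.0] [0.1572, -0.0001, -0.0001]
[0.1, -0.0, 0.0] [0.1572, -0.0001, -0.0001]
[0.1, -0.0, 0.0] [0.1572, -0.0001, -0.0001]
[0.1, -0.0, 0.0] [0.1572, -0.0001, -0.0001]
[0.1, -0.0, 0.0] [0.1572, -0.0001, -0.0001]
[0.1, -0.0, 0.0] [0.1572, -0.0001, -0.0001]
[0.1, -0.0, 0.0] [0.1572, -0.0001, -0.0001]
[0.1, 0.0, 0.0] [0.1572, -0.0001, -0.0001]
[0.65687007 0.64300879 0.04521822]
```

View pics/k3.png

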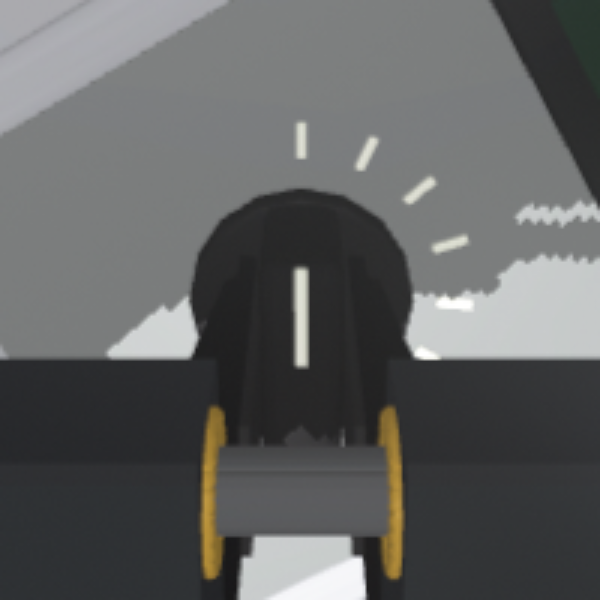

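The knob bar is in the fingers at 13.9 mm opening with its pointer on the off tick. Turning clockwise in stages.

Call:
step_arm --pt "0 0 0 0.08 0 0" --pt "0 0 0 0.08 0 0" --pt "0 0 0 0.08 0 0" --pt "0 0 0 0.08 0 0" --pt "0 0 0 0.08 0 0" --pt "0 0 0 0 0 0"

```text
t: 18.6
eef_pos: [479.5, 118.1, 129.7]
tcp_rot: [0.816, 1.569, -0.316]
ft_force: [-0.6, 0.8, 0.8]
opening: 0.141
```

```bash
cat > k.py <<'E'
from h import *
import cv2,sys
plan([479.4,118.2,129.5],-0.722-1.257,mod=False,n=1)
print("turned",-(np.arctan2(*R.from_euler("xyz",env.state()["tcp_rot"]).as_matrix()[[1,0],2])+.722), env.state()["moment"].round(2))
w=env.read_camera("wrist"); t=env.read_camera("top")
cv2.imwrite(f"pics/k{sys.argv[1]}.png",np.hstack([cv2.resize(w[150:300,245:395,::-1],(400,400)),cv2.resize(t[220:290,220:290,::-1],(400,400),interpolation=cv2.INTER_CUBIC)]))
E
python3 k.py 4
```

```text
at [479.5 118.1 129.7] zyaw -1.1315 xtool [ 1.3e-03 -4.0e-04 -1.0e+00] q [ 0.11  0.46  1.99 -0.    0.69  1.24] t 18.6 F [-0.6  0.8  0.8] open 0.141
total tool shift [ 0.21 -0.09 -0.16] turn [ 8.475e-01  5.000e-04 -1.300e-03] rows 1
[0.2, -0.1, -0.2] [0.8475, 0.0005, -0.0013]
turned 0.40952138897326185 [0.06 0.3  0.01]
```

View pics/k4.png

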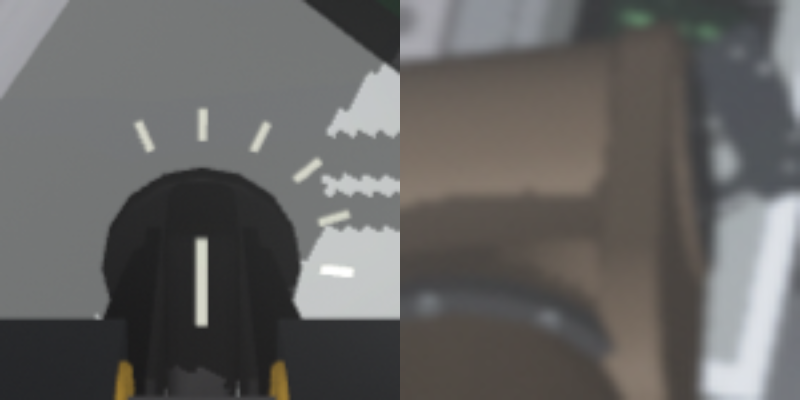

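The pointer now sits on the second tick, which is the first click, and the bar is turning with the fingers. 0.848 rad remain.

Call:
step_arm --pt "0 0 0 0.08 0 0" --pt "0 0 0 0.08 0 0" --pt "0 0 0 0.08 0 0" --pt "0 0 0 0.08 0 0" --pt "0 0 0 0.08 0 0" --pt "0 0 0 0 0 0"

```text
t: 19.45
eef_pos: [479.6, 117.7, 129.7]
tcp_rot: [0.782, 1.569, -0.748]
ft_force: [-0.3, 0.6, 0.2]
opening: 0.146
```

```bash
python3 k.py 5
```

```text
at [479.6 117.7 129.7] zyaw -1.5307 xtool [ 0.0015 -0.0014 -1.    ] q [ 0.11  0.46  1.99 -0.    0.69  1.64] t 19.45 F [-0.3  0.6  0.2] open 0.146
total tool shift [ 0.21 -0.18 -0.48] turn [ 0.4483  0.0011 -0.0017] rows 1
[0.2, -0.2, -0.5] [0.4483, 0.0011, -0.0017]
turned 0.808661957358439 [0.14 0.37 0.06]
```

View pics/k5.png

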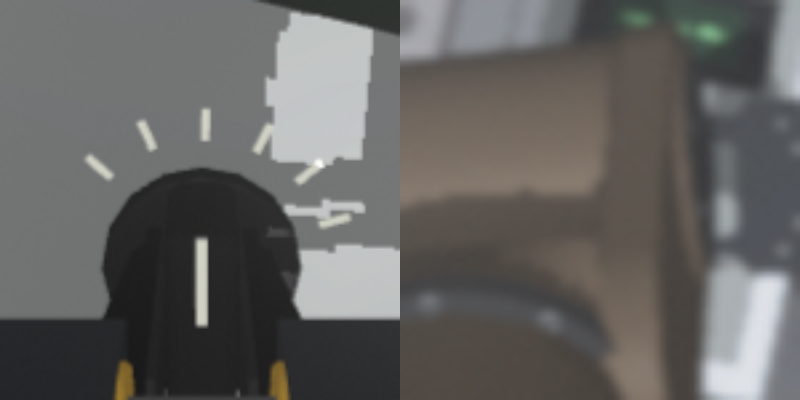

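The pointer is just short of the third tick, the second click. 0.448 rad remain.

Call:
step_arm --pt "0 0 -0.3 0.07 0 0" --pt "0 0 0 0.07 0 0" --pt "0 0 0 0.07 0 0" --pt "0 0 0 0.07 0 0" --pt "0 0 0 0.07 0 0" --pt "0 0 0 0.05 0 0" --pt "0 0 0 0 0 0"

```text
t: 20.42
eef_pos: [479.5, 117.4, 129.7]
tcp_rot: [0.755, 1.568, -1.171]
ft_force: [-0.3, 0.9, 0.8]
opening: 0.145
```

```bash
python3 k.py 6
```

```text
at [479.5 117.4 129.7] zyaw -1.9254 xtool [ 0.0012 -0.0028 -1.    ] q [ 0.11  0.46  1.99 -0.    0.69  2.04] t 20.43 F [-0.3  0.9  0.8] open 0.145
total tool shift [ 0.18 -0.38 -0.7 ] turn [ 0.0536  0.0022 -0.0022] rows 1
[0.2, -0.4, -0.7] [0.0536, 0.0022, -0.0022]
turned 1.2034029692477424 [0.13 0.38 0.04]
```

View pics/k6.png

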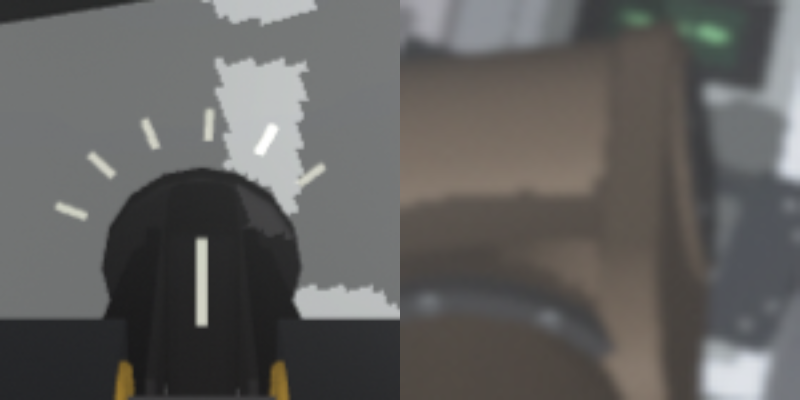

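Call:
step_arm --pt "0 0 0 0.03 0 0" --pt "0 0 0 0.03 0 0" --pt "0 0 0 0 0 0" --pt "0 0 0 0 0 0" --pt "0 0 0 0 0 0" --pt "0 0 0 0 0 0" --pt "0 0 0 0 0 0"

```text
t: 21.4
eef_pos: [479.5, 117.4, 129.7]
tcp_rot: [0.793, 1.568, -1.193]
ft_force: [-0.7, 0.3, 1.5]
opening: 0.147
```

```bash
python3 k.py 7; python3 -c "
from h import *; import cv2
a=env.read_camera('side'); cv2.imwrite('pics/s20.png',a[:,:,::-1])"
```

```text
at [479.5 117.4 129.7] zyaw -1.9863 xtool [ 0.0012 -0.003  -1.    ] q [ 0.11  0.46  1.99 -0.    0.69  2.1 ] t 21.4 F [-0.7  0.3  1.5] open 0.147
total tool shift [ 0.17 -0.42 -0.73] turn [-0.0073  0.0023 -0.0023] rows 1
[0.2, -0.4, -0.7] [-0.0073, 0.0023, -0.0023]
turned 1.2643273685395924 [0.07 0.35 0.16]
```

View pics/k7.png

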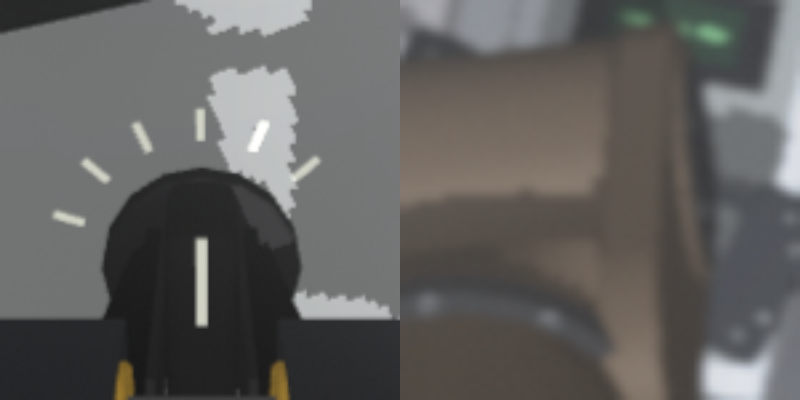

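View pics/s20.png

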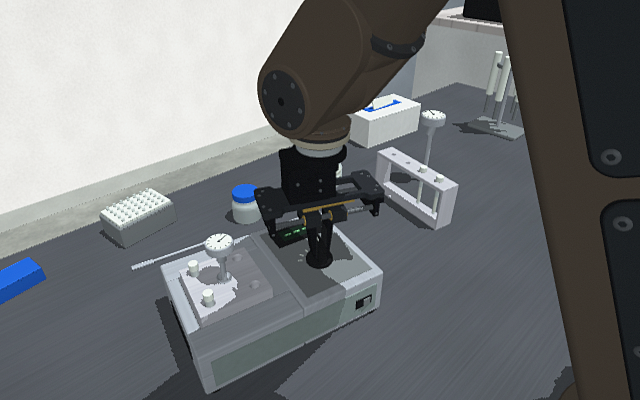

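The pointer is on the fourth tick, the third click, and still held. The thermometer stands clear of the arm and the tubes are in place, so I'll hand in.

```bash
python3 -c "
from cell import env
print(env.job_done()); s=env.state(); print(s['t'],s['opening'],s['tcp_rot'])"
```

```text
the job is handed in; nothing more can be done
None
the job is handed in; nothing more can be done
```

The thermometer is standing on the bottom of the well, released, and the selector knob was held at its third click when I handed the job in at about 21.5 s. Handing in gave no verdict.

**Thermometer:** I lifted it out of the rack by its rim and lowered it until it touched bottom, with the TCP at 174.6 mm against about 175 expected. I then let go. In the side view it stands upright, with the head within about 2 px of its predicted place.

**Knob:** The fingers turned it 1.264 rad (target 1.257), and the pointer is on the fourth tick, which is the third click. It is gripped at about 14 mm opening. The contact force on the knob can't be read directly.

**Surroundings:** In the last side view the arm is clear of the thermometer, and the tubes look undisturbed. The arm hides part of the bench there; what can be seen of the pot, dishes and spatula looks unmoved.

**What disagreed:** The fixed cameras and the wrist camera differed by 2–3 mm when locating the thermometer head and the knob. I corrected for this from close wrist views before each grasp and before the insertion.

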